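Draw a spacer from the blocked magazine

ROBOT

A 7-joint arm with a two-finger parallel gripper is mounted at the origin on the work surface. World frame = base frame: x ahead of the robot, y to its left, z up, the work surface at z = 0. Lengths are in mm, angles in rad, forces in N, time in s.
With the tool pointing down it reaches from about 350 to 900 mm from the base axis. Payload 8.1 kg.
Tool frame: the origin (TCP) lies at the very end of the fingers, on their centre line; the grasp point (between the pads) lies 19 mm behind it (grip_point_offset is the z of the grasp point in the tool frame, in mm); z points along the fingers, x is the direction in which the jaws open and shut, and the axes are right-handed (so a half turn about z gives the same grasp; the last joint's range is limited). The gripper opens to 92 mm and grips with 3 to 60 N. Pads are 19 mm wide; open, the fingers measure 130 mm over their backs; the gripper's body (75 mm by 190 mm) begins 47 mm behind the grasp point.
Start: joints at [1.218, 0.434, 0.025, 1.573, -0.012, 1.134, -0.075], TCP at [154.481, -605.621, 226.742] pointing down, gripper open.
Joint ranges: [-2.62, 2.62], [-0.44, 2.09], [-1.27, 1.32], [0.08, 2.57], [-1.32, 4.46], [0.12, 2], [-2.74, 2.74]. Speed limits (rad/s): [2.22, 2.22, 3.01, 3.01, 3.14, 3.14, 3.14].

INTERFACE

Orientations are given as a unit quaternion [w, x, y, z].
In Python, from station import * gives the robot as it stands.
- The arm moves only by the tool carry_out, never from a script. Its argument "increments" is a list of rows, each an object of numbers: "tx", "ty", "tz": the shift along the world's x, y, z in cm; "twist": the turn about the world's z in degrees; "gripper": the gripper command: -1 is shut, 1 is fully open, values between are in proportion. A call has 1 to 5 rows; each row is the pose to reach, as a shift and turn from the pose commanded when the call began; what a row does not reach only later rows make up. A row lasts 1/8 s, in which the tool goes at most 62.5 mm and 10.7 degrees, less where a joint would pass 70% of its speed; a pose out of reach is approached as far as the arm can. A call with a gripper value outside its range is refused whole. The fingers move at their own pace and stop on an object; the grip force is fixed at half the most. Time passes only in rows, so rows that repeat a pose let the fingers close. It gives the time, the measured TCP pose, the force and the opening at its end, in the units of the state.
- state(): the state, without advancing time (a new reading comes with each control period).
- grab_frame(name): name is "side" or "top" or "wrist"; returns a dict with "color" (400x640x3 uint8, blue, green, red), "fx", "fy", "cx", "cy" (pixels), "k1" (the pictures are not rectified: a ray, as slopes to the right and down, at radius r is drawn at 1 + k1 r^2 times it, then the intrinsics apply), "eye" and "attitude" of the camera in the world. Camera axes: x right, y down, z forward; pixel columns grow to the right and rows downward; lengths in mm; the calibration is good to about 2 mm. A picture is of the moment at which its call begins. There is no depth.
- finish_job(): hands the job in, once; it reports no verdict.
Trained networks look in the newest picture that a camera, given by its name, has taken for a name from the list of things; names that differ only in an ending like _2 or _b are one class to them, and where a whole thing is asked for, a point or a joint stands for the part that bears it (a point fixed in the world has none). Each returns a list of dicts, best first, with "confidence" (0 to 1); they miss things now and then, are a little off and sometimes report something else, mostly with a low value. They report only what shows in the picture. A call takes as long as a camera call. They do not tell look-alikes from the thing itself.
- look_for(camera, query): "point" ([row, column] in pixels, amid what is visible of it).
The state is a dict: "clock": time; "q": joint angles; "qvel": joint speeds; "joint_efforts": joint torques, N m; "position": TCP position; "tcp_rot": TCP orientation; "wrist_force": force on the tool from outside, world axes, zero at the start; "torque": the same for the moment, N m; "gripper_width": opening from 0.0 (shut) to 1.0 (fully open).
Only numpy, scipy, OpenCV 4.12 (cv2) and the standard library are available. Lean on these libraries where they do the work, as an engineer would, in place of code of your own. Each camera call takes 0.05 s, during which the arm holds its last target. There are 200 camera calls.

TASK

The jar and the small parts bin stand in front of the spacer magazine's outlet: first move both onto the black parking mat, upright. Then slide the lowest spacer plate out through the outlet, leaving the others to drop down in the magazine, and lay it flat on the green rest of the drilling jig, centred and lengthwise. Last, put the jar back in the middle of the blue marker and the bin back in the middle of the orange marker, never tipping either over.

Things in the scene. Friction and masses are not known exactly. Their poses are not given: they have to be found in the camera images.
- jar_c (a point): White round screw jar with a grey band and a blue lid: diameter 47, height 70 mm, upright, about 0.2 kg. The point is its centre, half-way up (35 mm above its underside), z up.
- bin_c (a point): Small black open-topped parts bin holding brass bolts, orange on its rims: 54 (its x) x 44 (its y) x 50 mm high, about 0.15 kg, stiff walls: can be gripped across the outside. The point is its centre, half-way up (25 mm above its underside), z up.
- spacer_c (a point): Lowest of three equal loose aluminium plates in the magazine: 100 (its x) x 36 (y) x 12 mm thick, 0.12 kg, a dark dot near each end. Its -x end sticks 32 to 37 mm out of the outlet in free air, underside 20 mm above the bench; grip it there across its width. The others lie on it: draw it 70 mm or more along the magazine's -x before lifting. Point: its centre, half-way through its thickness.
- spacer_top_c (a point): The uppermost of the three spacer plates (same size as the lowest), seen from above in the magazine; it stays there and drops by 12 mm when the lowest is drawn. The point is its centre, half-way through its thickness.
- magazine: Fixed dark steel magazine, 112 (x) x 56 (y) x 62 mm high, its foot 110 wide and 6 high. Open-topped chute 103 x 40 mm inside, floor 20 mm above the bench. Outlet: a slot 40 wide, 16 mm high, from the floor up, in the -x end wall (outer face at x = -56 mm); only the lowest plate passes. Origin: centre of its underside on the bench, x along the chute, outlet at -x, z up.
- mark_blue: Flat round blue marker fixed on the bench, diameter 74, 2 mm thick: the jar's place (it stands there at the start). Origin: centre of its underside.
- mark_orange: Flat square orange marker fixed on the bench, 74 x 74, 2 mm thick: the bin's place (it stands there at the start). Origin: centre of its underside.
- mat: Black rubber parking mat with a thin yellow border, fixed on the bench, 130 (its x) x 190 (its y) x 3 mm thick, room for jar and bin side by side along y. Origin: centre of its underside.
- jig_rest (a point): Centre of the top face of the drilling jig's green rest. The rest is a fixed ridge 104 (x) x 30 mm (y), its top 24 mm above the bench, standing on a steel base 150 x 70 x 4 mm; the spacer lies on it lengthwise, either way round. x along the rest, z up.
Not all that is in view belongs to the job. What is meant by the part that bears jig_rest is not turquoise, and is the smaller of those in its own colour.

How it is judged (in metres and radians):
On the way, in this order (a step that is already met when the one before it is completed fails the run):
1. jar and bin both stand released and upright on the black mat, the lowest spacer not yet drawn (x of jar_c in the frame of mat between -0.065 and 0.065 m and y of jar_c in the frame of mat between -0.095 and 0.095 m and z of jar_c in the frame of mat between 0 and 0.044 m and angle between each of jar_c, bin_c's own z axis and vertical below 0.1 rad and x of bin_c in the frame of mat between -0.065 and 0.065 m and y of bin_c in the frame of mat between -0.095 and 0.095 m and z of bin_c in the frame of mat between 0 and 0.034 m and contact force between the fingers and jar below 0.05 N and linear speed of each of jar, bin below 0.02 m/s and contact force between the fingers and bin below 0.05 N and x of spacer_c in the frame of magazine above -0.075 m and z of spacer_top_c in the frame of magazine above 0.046 m), for 0.2 s.
2. the lowest spacer lies released on the green rest, the others have dropped in the magazine, jar and bin still on the mat (x of spacer_c in the frame of jig_rest between -0.013 and 0.013 m and y of spacer_c in the frame of jig_rest between -0.01 and 0.01 m and z of spacer_c in the frame of jig_rest between 0.002 and 0.01 m and angle between the x axis of spacer_c and the x axis of jig_rest, either way round below 0.17 rad and angle between each of spacer_c, spacer_top_c's own z axis and vertical below 0.08 rad and x of spacer_top_c in the frame of magazine between -0.01 and 0.01 m and y of spacer_top_c in the frame of magazine between -0.008 and 0.008 m and z of spacer_top_c in the frame of magazine between 0.032 and 0.043 m and contact force between the fingers and spacer below 0.05 N and linear speed of spacer below 0.02 m/s and x of jar_c in the frame of mat between -0.065 and 0.065 m and y of jar_c in the frame of mat between -0.095 and 0.095 m and z of jar_c in the frame of mat between 0 and 0.044 m and angle between each of jar_c, bin_c's own z axis and vertical below 0.1 rad and x of bin_c in the frame of mat between -0.065 and 0.065 m and y of bin_c in the frame of mat between -0.095 and 0.095 m and z of bin_c in the frame of mat between 0 and 0.034 m), for 0.2 s.
At the end, for the whole second after the job is handed in: The lowest spacer lies flat on the green rest (13 mm along, 10 mm across, 0.17 rad); the top spacer lies level in the magazine, one plate lower; jar and bin stand upright on the blue and orange markers, within 13 mm of the middle; all at rest (x of spacer_c in the frame of jig_rest between -0.013 and 0.013 m and y of spacer_c in the frame of jig_rest between -0.01 and 0.01 m and z of spacer_c in the frame of jig_rest between 0.002 and 0.01 m and angle between the x axis of spacer_c and the x axis of jig_rest, either way round below 0.17 rad and angle between each of spacer_c, spacer_top_c's own z axis and vertical below 0.08 rad and x of spacer_top_c in the frame of magazine between -0.01 and 0.01 m and y of spacer_top_c in the frame of magazine between -0.008 and 0.008 m and z of spacer_top_c in the frame of magazine between 0.032 and 0.043 m and horizontal distance between jar_c and mark_blue below 0.013 m and height (world z) of jar_c below 0.043 m and angle between each of jar_c, bin_c's own z axis and vertical below 0.1 rad and horizontal distance between bin_c and mark_orange below 0.013 m and height (world z) of bin_c below 0.033 m and linear speed of each of jar, bin, spacer, spacer_top below 0.02 m/s); the robot touches nothing.
It fails at once if the jar or the bin tips over (angle between any of jar_c, bin_c's own z axis and vertical above 0.6 rad).
It also fails if it takes over 128 s, if anything falls off the work surface, if the arm or the gripper's body presses on something with over 40 N, if the wrist force passes 120 N, or if a joint passes its speed limit or range.

## Working session

There is one attempt and no reset: what is moved stays moved. The work goes in short steps, Python scripts to look and compute and a tool call to move; the robot and the scene stay as the last step left them, time stands still between calls to the robot, and variables do not carry over. Pictures are saved under pics/ and viewed, about 12 in all and at most 16, crops included, and the job is handed in when it is done.

Besides the shell and the picture viewer there is one more tool, called after "Emit:" in YAML: its name, and indented under it one key for each argument. carry_out: Moves the arm, as the interface text tells. Its arguments: {"type":"object","properties":{"increments":{"type":"array"}},"required":["increments"]}

```bash
mkdir -p pics
cat > h.py <<'E'
from station import *
import numpy as np, cv2
from scipy.spatial.transform import Rotation as R
def cam(f):
    a=np.array(f["attitude"],float)
    M=a if a.shape==(3,3) else R.from_quat(a[[1,2,3,0]]).as_matrix()
    return M,np.array(f["eye"],float)
def ray(f,rc):
    M,e=cam(f)
    K=np.array([[f["fx"],0,f["cx"]],[0,f["fy"],f["cy"]],[0,0,1]]);
    p=cv2.undistortPoints(np.array([[[rc[1],rc[0]]]],float),K,np.array([f["k1"],0,0,0,0.]))[0,0]
    return e,M@np.array([p[0],p[1],1])
def at(f,rc,z):
    e,d=ray(f,rc); return np.round(e+d*(z-e[2])/d[2],1)
def proj(f,P):
    M,e=cam(f); v=M.T@(np.array(P,float)-e); x,y=v[0]/v[2],v[1]/v[2]; s=1+f["k1"]*(x*x+y*y)
    return np.round([f["cy"]+f["fy"]*y*s,f["cx"]+f["fx"]*x*s],1)
E
python3 - <<'E'
from h import *
fs={}
for c in("top","side","wrist"):
    f=fs[c]=grab_frame(c); cv2.imwrite(f"pics/{c}0.png",f["color"])
    print(c,{k:v for k,v in f.items() if k!="color"})
Z=dict(jar_c=35+2,bin_c=52,spacer_c=26,spacer_top_c=56,magazine=62,mark_blue=2,mark_orange=2,mat=3,jig_rest=24)
for c in("top","side"):
    for n,z in Z.items():
        try:
            for d in look_for(c,n)[:4]: print(c,n,np.round(d["point"]),round(d["confidence"],2),at(fs[c],d["point"],z))
        except Exception as ex: print(c,n,ex)
print(state())
E
```

```text
top {'fx': 476.6185341815768, 'fy': 476.6185341815768, 'cx': 317.24481381881566, 'cy': 203.9858157743715, 'k1': -0.10133947656756548, 'eye': array([ 200.49022537,   79.37005646, 1196.79009583]), 'attitude': array([-0.07663462,  0.70590452, -0.70012252,  0.07519577])}
side {'fx': 503.22370728104306, 'fy': 503.22370728104306, 'cx': 315.8676846378849, 'cy': 197.85299842674215, 'k1': -0.047692014370680005, 'eye': array([ -30.79950974,  912.77798173, 1161.40765035]), 'attitude': array([ 0.09216709, -0.22572951,  0.90708923, -0.34313343])}
wrist {'fx': 355.9321324053883, 'fy': 355.9321324053883, 'cx': 320.0307485800734, 'cy': 194.97908748790525, 'k1': -0.008400280744683417, 'eye': array([ 226.20510024, -584.68206991,  383.37597552]), 'attitude': array([ 0.11114853,  0.78146115, -0.60776179, -0.08712107])}
top jar_c [198. 381.] 0.54 [471.8 -77.6  37. ]
top jar_c [195. 348.] 0.28 [476.5   7.1  37. ]
top bin_c [194. 348.] 0.9 [477.3   6.5  52. ]
top spacer_c [164. 362.] 0.54 [563.3 -32.1  26. ]
top spacer_top_c [135. 366.] 0.59 [630.  -39.2  56. ]
top magazine [134. 355.] 0.94 [630.7 -12.1  6
[... 952 characters left out ...]
2183847 ,  0.43449006,  0.02495973,  1.57322349, -0.01161097,
        1.13400462, -0.07511024]), 'qvel': array([ 1.85614751e-03,  1.69337459e-03,  8.72646341e-04,  3.02321072e-05,
        9.63666567e-04,  7.62120901e-04, -2.03242699e-04]), 'joint_efforts': array([-5.13791128e-04, -6.67676425e+01,  9.83849913e-01, -3.14811623e+01,
       -6.05601445e-02,  3.24435392e-02,  2.09658833e-05]), 'position': array([ 154.51192767, -605.5970474 ,  226.73844071]), 'tcp_rot': array([-9.78250948e-07,  7.89670792e-01, -6.13530798e-01,  1.21530219e-05]), 'wrist_force': array([0.39306704, 0.52535886, 0.7152262 ]), 'torque': array([-0.04213895, -0.03207222,  0.02214258]), 'gripper_width': 0.9992093958980728}
```

Run:
```python
import cv2
a=cv2.imread("pics/top0.png"); b=cv2.imread("pics/side0.png")
c=cv2.resize(a[90:350,140:540],(800,520),interpolation=cv2.INTER_CUBIC); cv2.imwrite("pics/topc.png",c)
c=cv2.resize(b[100:350,120:440],(768,600),interpolation=cv2.INTER_CUBIC); cv2.imwrite("pics/sidec.png",c)
```

```text
(no output)
```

View pics/topc.png

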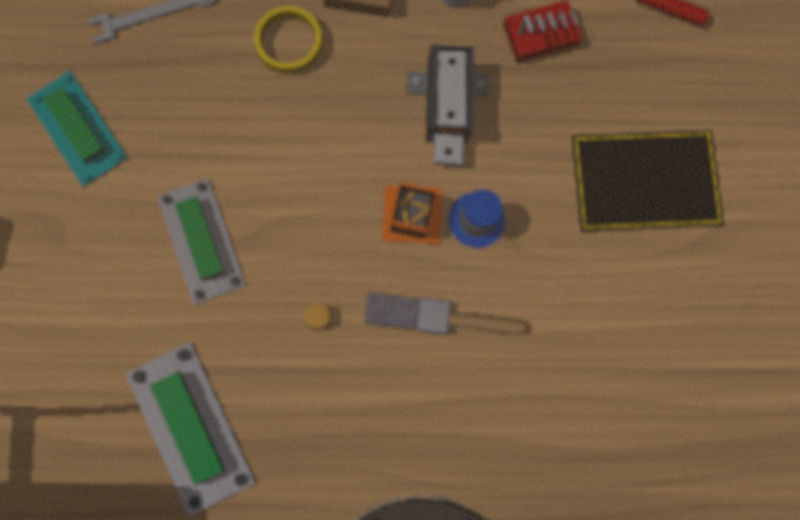

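View pics/sidec.png

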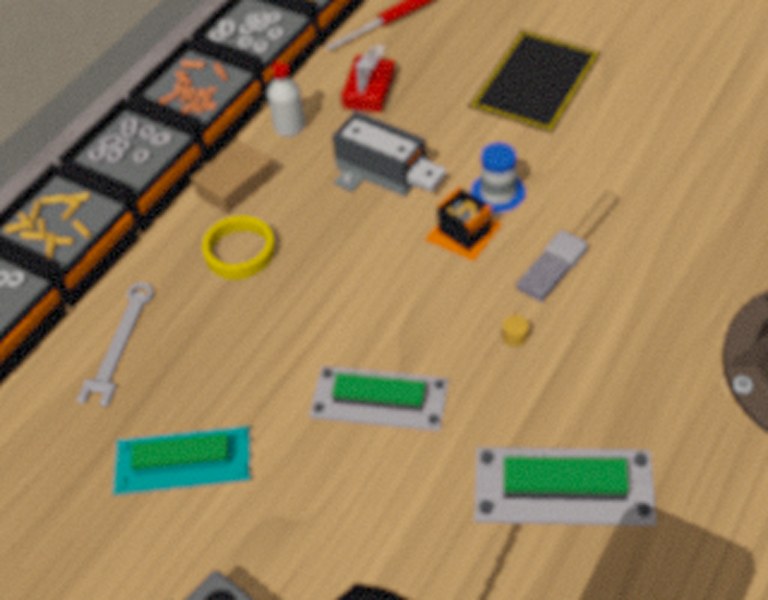

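The three candidates for jig_rest, as (col, row) in the full top picture:
- Turquoise base at about (178,154).
- Small steel base at about (240,210).
- Large steel base at about (236,303).

The smaller steel one fits, since the target is not turquoise and is the smaller in its colour. I'll confirm it with sizes and a crop.

Run:
```python
from h import *
f=grab_frame("top"); im=f["color"]; hsv=cv2.cvtColor(im,cv2.COLOR_BGR2HSV)
def seg(name,lo,hi,z,box,n=1,f=f,hsv=hsv):
    m=cv2.inRange(hsv,np.array(lo),np.array(hi)); k=np.zeros_like(m); r0,r1,c0,c1=box; k[r0:r1,c0:c1]=m[r0:r1,c0:c1]
    cs,_=cv2.findContours(k,cv2.RETR_EXTERNAL,cv2.CHAIN_APPROX_NONE)
    for c in sorted(cs,key=cv2.contourArea)[::-1][:n]:
        P=np.array([at(f,(p[0][1],p[0][0]),z)[:2] for p in c],np.float32)
        (cx,cy),(w,h),a=cv2.minAreaRect(P)
        print(name,"px",np.round(c.reshape(-1,2).mean(0)),"ctr",round(cx,1),round(cy,1),"size",round(w,1),round(h,1),"ang",round(a,1))
seg("green",(50,100,50),(75,255,255),24,(90,400,140,300),3)
seg("orange",(5,190,120),(16,255,255),2,(170,220,320,362))
seg("blue",(100,150,60),(130,255,255),2,(170,220,360,400))
seg("yellow",(20,120,70),(35,255,255),3,(140,220,410,520))
seg("black",(0,0,0),(180,255,60),3,(140,220,410,520))
seg("plates",(0,0,120),(180,60,255),56,(90,160,345,390),2)
seg("stub",(0,0,120),(180,60,255),32,(155,180,345,390),2)
cv2.imwrite("pics/c1.png",np.hstack([cv2.resize(im[175:255,200:280],(400,400),interpolation=2),cv2.resize(im[105:225,330:410],None,fx=10/3,fy=10/3,interpolation=2)[:400] ]))
```

```text
green px [233. 304.] ctr 208.1 285.0 size 129.5 37.1 ang 26.7
green px [176. 152.] ctr 595.4 452.9 size 103.7 30.8 ang 34.8
green px [239. 209.] ctr 443.3 279.5 size 99.9 25.8 ang 21.0
orange px [336. 199.] ctr 477.9 35.0 size 73.2 34.6 ang 19.2
blue px [380. 198.] ctr 479.3 -79.3 size 18.1 13.0 ang 44.4
yellow px [463. 180.] ctr 529.8 -299.3 size 129.0 187.9 ang 3.1
black px [463. 180.] ctr 530.5 -299.5 size 110.3 170.5 ang 3.0
plates px [366. 134.] ctr 634.4 -38.2 size 28.3 95.0 ang 89.0
plates px [364. 159.] ctr 567.4 -32.2 size 2.7 27.6 ang 0.6
stub px [363. 164.] ctr 560.6 -34.4 size 33.3 31.9 ang 89.1
```

View pics/c1.png

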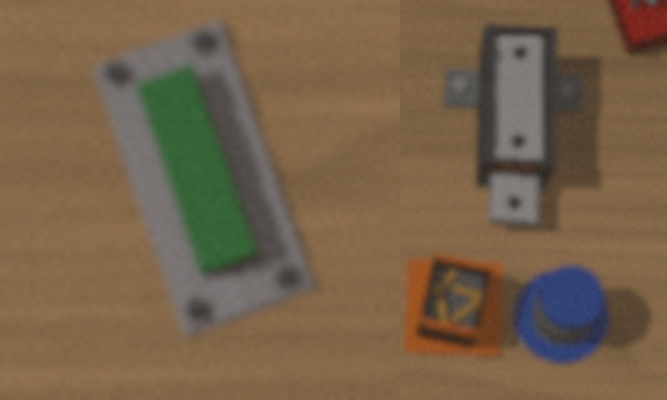

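The enlarged crop confirms it: the small steel jig is the 104x30 one, centre about (443,279), long axis about +21°. The bin is on orange and the jar on blue. Next I'll move over the jar and bin for a close look.

Emit:
carry_out:
  increments:
    - {"tx": 3.2,"ty": 5,"tz": 1,"twist": 10,"gripper": 0.5}
    - {"tx": 6.4,"ty": 10,"tz": 2,"twist": 20,"gripper": 0.5}
    - {"tx": 9.6,"ty": 15,"tz": 2,"twist": 30,"gripper": 0.5}
    - {"tx": 12.8,"ty": 20,"tz": 2,"twist": 40,"gripper": 0.5}
    - {"tx": 16,"ty": 25,"tz": 2,"twist": 50,"gripper": 0.5}

```text
clock: 1.72
position: [315.4, -354.0, 247.1]
tcp_rot: [0.0, 0.976, -0.22, 0.0]
wrist_force: [0.7, -0.6, 0.4]
gripper_width: 0.755
```

Emit:
carry_out:
  increments:
    - {"tx": 3.2,"ty": 5,"twist": 10,"gripper": 0.5}
    - {"tx": 6.4,"ty": 10,"twist": 20,"gripper": 0.5}
    - {"tx": 9.6,"ty": 15,"twist": 25.7,"gripper": 0.5}
    - {"tx": 12.8,"ty": 20,"twist": 25.7,"gripper": 0.5}
    - {"tx": 16,"ty": 25.5,"twist": 25.7,"gripper": 0.5}

```text
$.increments[0]: bad value
```

Emit:
carry_out:
  increments:
    - {"gripper": 0.5}
    - {"gripper": 0.5}
    - {"gripper": 0.5}

```text
$.increments[0]: bad value
```

Run:
```python
from h import *
f=grab_frame("wrist"); cv2.imwrite("pics/w1.png",f["color"])
s=state(); print(s["position"],s["tcp_rot"],s["q"],f["eye"],f["attitude"])
for n,z in dict(jar_c=37,bin_c=52,spacer_c=26,spacer_top_c=56,magazine=62,mark_blue=2,mark_orange=2).items():
    for d in look_for("wrist",n)[:2]: print(n,np.round(d["point"]),round(d["confidence"],2),at(f,d["point"],z))
```

```text
[ 320.15667479 -346.69543617  247.30732834] [-0.00145201  0.97746223 -0.21110282  0.00103896] [ 0.96276913  0.18732103 -0.28907351  1.88200971  0.05622773  1.07996921
  0.22657878] [ 346.21162083 -283.58796072  404.40004969] [ 0.13827393  0.96562293 -0.21799551 -0.03050621]
```

View pics/w1.png

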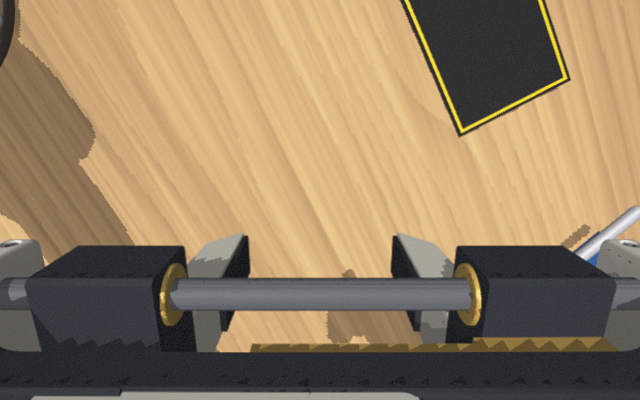

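Emit:
carry_out:
  increments:
    - {"tx": 3.6,"ty": 5,"tz": 0,"twist": 10,"gripper": 0.5}
    - {"tx": 7.2,"ty": 10,"tz": 0,"twist": 20,"gripper": 0.5}
    - {"tx": 10.8,"ty": 15,"tz": 0,"twist": 25.7,"gripper": 0.5}
    - {"tx": 14.4,"ty": 20,"tz": 0,"twist": 25.7,"gripper": 0.5}
    - {"tx": 16.5,"ty": 20.5,"tz": 0,"twist": 25.7,"gripper": 0.5}

```text
clock: 2.75
position: [481.2, -147.3, 247.0]
tcp_rot: [-0.001, 1.0, 0.002, 0.001]
wrist_force: [0.4, -0.1, 0.5]
gripper_width: 0.75
```

Emit:
carry_out:
  increments:
    - {"tx": 0,"ty": 0,"tz": 0,"twist": 0,"gripper": 0.5}
    - {"tx": 0,"ty": 0,"tz": 0,"twist": 0,"gripper": 0.5}

```text
clock: 3.0
position: [478.5, -152.0, 246.3]
tcp_rot: [0.0, 1.0, -0.001, -0.001]
wrist_force: [-0.7, -0.5, 0.7]
gripper_width: 0.75
```

```bash
cat > look.py <<'E'
import sys
from h import *
f=grab_frame("wrist"); cv2.imwrite(f"pics/{sys.argv[1]}.png",f["color"])
np.save(f"pics/{sys.argv[1]}.npy",f,allow_pickle=True)
s=state(); print(np.round(s["position"],1),np.round(s["tcp_rot"],4),np.round(s["q"],3),s["clock"])
Z=dict(jar_c=37,bin_c=40,spacer_c=32,spacer_top_c=56,magazine=62,mark_blue=2,mark_orange=2,mat=3,jig_rest=24)
for n in sys.argv[2:]:
    for d in look_for("wrist",n)[:2]: print(n,np.round(d["point"]),round(d["confidence"],2),at(f,d["point"],Z[n]))
E
python3 look.py w2 jar_c bin_c spacer_c spacer_top_c magazine mark_blue mark_orange
```

```text
[ 478.4 -152.1  246.5] [ 2.0e-04  1.0e+00 -1.3e-03 -5.0e-04] [ 0.606  0.264 -0.499  1.805  0.141  1.108  0.056] 3.05
jar_c [ 86. 316.] 0.85 [473.2 -69.3  37. ]
bin_c [ 12. 319.] 0.64 [476.6  -3.5  40. ]
bin_c [ 93. 342.] 0.48 [499.3 -76.3  40. ]
spacer_c [ 46. 404.] 0.64 [558.8 -33.   32. ]
spacer_top_c [ 49. 489.] 0.86 [631.  -37.8  56. ]
spacer_top_c [105. 339.] 0.42 [495.3 -87.3  56. ]
magazine [ 67. 488.] 0.73 [629.7 -53.6  62. ]
mark_blue [102. 337.] 0.81 [495.7 -86.3   2. ]
mark_blue [ 45. 402.] 0.72 [563.1 -28.4   2. ]
mark_orange [ 32. 325.] 0.7 [482.7 -15.3   2. ]
```

View pics/w2.png

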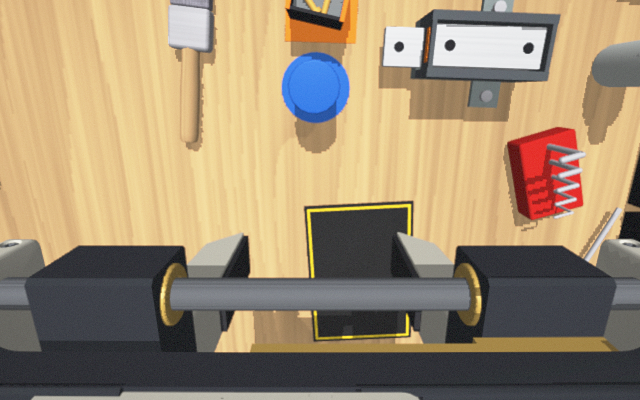

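The wrist picture shows the jar lid at (316,85) over the blue marker, the bin cut off at the top edge, the plate end at (403,47) and the mat below. I'll shift +y to see the bin.

Emit:
carry_out:
  increments:
    - {"tx": 0,"ty": 4,"tz": 0,"twist": 0,"gripper": 0.5}
    - {"tx": 0,"ty": 8,"tz": 0,"twist": 0,"gripper": 0.5}
    - {"tx": 0,"ty": 8,"tz": 0,"twist": 0,"gripper": 0.5}
    - {"tx": 0,"ty": 8,"tz": 0,"twist": 0,"gripper": 0.5}

```text
clock: 3.9
position: [479.5, -71.1, 246.8]
tcp_rot: [0.0, 1.0, 0.0, 0.0]
wrist_force: [-0.1, 0.2, 0.0]
gripper_width: 0.751
```

```bash
python3 look.py w3 bin_c spacer_c
python3 - <<'E'
from h import *
for n in("w2","w3"):
    f=np.load(f"pics/{n}.npy",allow_pickle=True).item(); im=f["color"]; hsv=cv2.cvtColor(im,cv2.COLOR_BGR2HSV)
    print(n,f["eye"])
    for nm,lo,hi,z in(("blue",(100,150,60),(130,255,255),2),("orange",(5,180,120),(16,255,255),2),("plate",(0,0,170),(180,30,255),32)):
        m=cv2.inRange(hsv,np.array(lo),np.array(hi)); m[235:]=0
        cs,_=cv2.findContours(m,cv2.RETR_EXTERNAL,cv2.CHAIN_APPROX_NONE)
        for c in sorted(cs,key=cv2.contourArea)[::-1][:2]:
            P=np.array([at(f,(p[0][1],p[0][0]),z)[:2] for p in c],np.float32)
            (cx,cy),(w,h),a=cv2.minAreaRect(P)
            print(nm,"px",np.round(c.reshape(-1,2).mean(0)),"rect",np.round([cx,cy,w,h,a],1),"circle",np.round(cv2.minEnclosingCircle(P)[0],1),"box",P.min(0),P.max(0))
f=np.load("pics/w2.npy",allow_pickle=True).item()
print("lid",at(f,(84,316),72))
im=np.load("pics/w3.npy",allow_pickle=True).item()["color"]
cv2.imwrite("pics/c3.png",cv2.resize(im[20:200,240:480],None,fx=3,fy=3,interpolation=2))
E
```

```text
[479.4 -71.6 246.7] [ 3.e-04  1.e+00 -5.e-04 -0.e+00] [ 0.491  0.24  -0.545  1.84   0.14   1.099 -0.107] 3.95
bin_c [ 81. 317.] 0.76 [475.7  15.9  40. ]
bin_c [116. 485.] 0.6 [643.4 -17.5  40. ]
spacer_c [127. 399.] 0.86 [559.5 -29.1  32. ]
w2 [477.48343518 -74.44362564 403.68241927]
blue px [315.  87.] rect [471.8 -70.9  70.5  71.5  90. ] circle [471.9 -71.2] box [ 436.  -106.2] [507.5 -35.7]
orange px [323.  26.] rect [475.1  -5.3  39.6  66.7  90. ] circle [474.8  -4.2] box [441.8 -25.1] [508.5  14.5]
orange px [427.  44.] rect [589.5 -26.9  32.2   2.5  87.2] circle [589.4 -26.9] box [588.1 -43. ] [591.4 -10.8]
plate px [488.  46.] rect [641.3 -33.   37.6 106.4  88.1] circle [641.4 -32.9] box [587.8 -52.8] [695. -13.]
plate px [188.  26.] rect [350.8 -14.6  35.7  38.2  83.1] circle [350.5 -14.4] box [329.8 -33.6] [371.3   4.5]
w3 [478.03226256   6.50982506 404.09129633]
blue px [314. 162.] rect [471.8 -73.8  70.2  77.    0. ] circle [471.5 -74.1] box [ 436.7 -112.3] [506.9 -35.3]
orange px [320.  93.] rect [478.8  10.4  69.5  72.1  87.6] circle [476.8   5.7] box [441.6 -25.5] [513.6  46.1]
orange px [419. 133.] rect [589.5 -38.4  32.3   2.4  88. ] circle [589.1 -38.4] box [587.8 -54.5] [590.9 -22.3]
plate px [476. 136.] rect [641.  -38.7  37.6 106.1  87.6] circle [640.8 -38.8] box [587.5 -58.4] [694.5 -18.1]
plate px [195. 109.] rect [350.5 -11.4  35.9  38.   83.1] circle [350.5 -11.6] box [330. -31.] [371.3   7.8]
lid [473.7 -68.3  72. ]
```

View pics/c3.png

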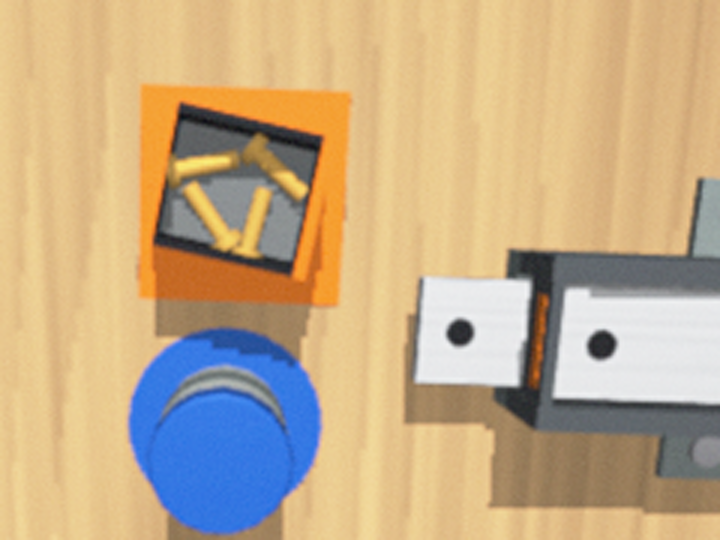

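The close view shows:
- Bin: rim corners in the crop run (180,103) to (293,275), rotated about -13°.
- Marker: orange centre about (478,10), blue centre about (472,-71).
- Spacer plate: its end is near x=543.

I'll take the jar first.

Emit:
carry_out:
  increments:
    - {"tx": -0.65,"ty": 0.1,"tz": -6,"twist": 0,"gripper": 0.5}
    - {"tx": -0.65,"ty": 0.1,"tz": -12,"twist": 0,"gripper": 0.5}
    - {"tx": -0.65,"ty": 0.1,"tz": -16,"twist": 0,"gripper": 0.5}
    - {"tx": -0.65,"ty": 0.1,"tz": -20,"twist": 0,"gripper": 0.5}
    - {"tx": -0.65,"ty": 0.1,"tz": -22.6,"twist": 0,"gripper": 0.5}

```text
clock: 4.68
position: [472.2, -70.5, 18.9]
tcp_rot: [-0.0, 1.0, -0.001, -0.001]
wrist_force: [0.5, -0.7, -0.2]
gripper_width: 0.751
```

Emit:
carry_out:
  increments:
    - {"tx": 0,"ty": 0,"tz": 0,"twist": 0,"gripper": 0.5}
    - {"tx": 0,"ty": 0,"tz": 0,"twist": 0,"gripper": -0.5}
    - {"tx": 0,"ty": 0,"tz": 0,"twist": 0,"gripper": -0.5}
    - {"tx": 0,"ty": 0,"tz": 0,"twist": 0,"gripper": -0.5}
    - {"tx": 0,"ty": 0,"tz": 0,"twist": 0,"gripper": -0.5}

```text
clock: 5.3
position: [473.5, -69.9, 21.6]
tcp_rot: [0.0, 1.0, -0.0, 0.001]
wrist_force: [-1.5, -1.0, 8.0]
gripper_width: 0.503
```

Run:
```python
from h import *
f=np.load("pics/w3.npy",allow_pickle=True).item()
Q=[(180,103),(322,135),(293,275),(155,243)]
P=[at(f,(20+y/3,240+x/3),52) for x,y in Q]; print(P,np.mean(P,0))
# spacer stub corners at z=32
for x,y in[(423,277),(413,383),(530,281),(522,385),(460,332),]: print(at(f,(20+y/3,240+x/3),32))
```

```text
[array([459.7,  39.2,  52. ]), array([503.7,  29.8,  52. ]), array([495.2, -12.7,  52. ]), array([451. ,  -2.6,  52. ])] [477.4    13.425  52.   ]
[540.4 -14.4  32. ]
[538.6 -50.6  32. ]
[577.  -15.8  32. ]
[576.8 -51.3  32. ]
[554.1 -33.   32. ]
```

Emit:
carry_out:
  increments:
    - {"tx": 0,"ty": 0,"tz": 2.5,"twist": 0,"gripper": -0.5}
    - {"tx": 0,"ty": 0,"tz": 6,"twist": 0,"gripper": -0.5}
    - {"tx": 1,"ty": -4,"tz": 7,"twist": 0,"gripper": -0.5}
    - {"tx": 2.5,"ty": -9,"tz": 7,"twist": 0,"gripper": -0.5}
    - {"tx": 4,"ty": -14,"tz": 7,"twist": 0,"gripper": -0.5}

```text
clock: 5.92
position: [513.4, -211.2, 91.4]
tcp_rot: [0.0, 1.0, 0.0, 0.0]
wrist_force: [1.0, 0.3, -2.0]
gripper_width: 0.504
```

Emit:
carry_out:
  increments:
    - {"tx": 1.7,"ty": -4.5,"tz": 0,"twist": 0,"gripper": -0.5}
    - {"tx": 1.7,"ty": -4.5,"tz": 0,"twist": 0,"gripper": -0.5}
    - {"tx": 1.7,"ty": -4.5,"tz": -3,"twist": 0,"gripper": -0.5}
    - {"tx": 1.7,"ty": -4.5,"tz": -5.5,"twist": 0,"gripper": -0.5}
    - {"tx": 1.7,"ty": -4.5,"tz": -6.8,"twist": 0,"gripper": -0.5}

```text
clock: 6.55
position: [528.8, -253.5, 21.8]
tcp_rot: [-0.0, 1.0, 0.0, -0.001]
wrist_force: [-15.7, 2.5, 41.2]
gripper_width: 0.5
```

Emit:
carry_out:
  increments:
    - {"tx": 0,"ty": 0,"tz": 0,"twist": 0,"gripper": -0.5}
    - {"tx": 0,"ty": 0,"tz": 0,"twist": 0,"gripper": -0.5}
    - {"tx": 0,"ty": 0,"tz": 0,"twist": 0,"gripper": 0.5}
    - {"tx": 0,"ty": 0,"tz": 0,"twist": 0,"gripper": 0.5}
    - {"tx": 0,"ty": 0,"tz": 0,"twist": 0,"gripper": 0.5}

```text
clock: 7.18
position: [530.2, -254.7, 23.0]
tcp_rot: [0.0, 1.0, 0.0, 0.0]
wrist_force: [-0.5, 0.1, 0.2]
gripper_width: 0.741
```

Emit:
carry_out:
  increments:
    - {"tx": 0,"ty": 0,"tz": 4,"twist": 0,"gripper": 0.6}
    - {"tx": 0,"ty": 0,"tz": 9,"twist": 0,"gripper": 0.6}
    - {"tx": -1,"ty": 5,"tz": 11,"twist": -4,"gripper": 0.6}
    - {"tx": -2,"ty": 10,"tz": 11,"twist": -8,"gripper": 0.6}
    - {"tx": -3,"ty": 15,"tz": 11,"twist": -12.7,"gripper": 0.6}

```text
clock: 7.8
position: [499.8, -103.3, 133.3]
tcp_rot: [0.0, 0.994, -0.112, 0.001]
wrist_force: [0.5, 0.9, -0.2]
gripper_width: 0.794
```

Emit:
carry_out:
  increments:
    - {"tx": -1,"ty": 5,"tz": 0,"twist": 0,"gripper": 0.6}
    - {"tx": -2,"ty": 10,"tz": 0,"twist": 0,"gripper": 0.6}
    - {"tx": -2.25,"ty": 11.8,"tz": 0,"twist": 0,"gripper": 0.6}
    - {"tx": -2.25,"ty": 11.8,"tz": 0,"twist": 0,"gripper": 0.6}
    - {"tx": -2.25,"ty": 11.8,"tz": -4,"twist": 0,"gripper": 0.6}

```text
clock: 8.43
position: [480.3, 12.4, 94.4]
tcp_rot: [-0.0, 0.994, -0.111, 0.003]
wrist_force: [0.9, -1.5, -1.3]
gripper_width: 0.802
```

Emit:
carry_out:
  increments:
    - {"tx": 0,"ty": 0,"tz": -4,"twist": 0,"gripper": 0.6}
    - {"tx": 0,"ty": 0,"tz": -7,"twist": 0,"gripper": 0.6}
    - {"tx": 0,"ty": 0,"tz": -7.8,"twist": 0,"gripper": 0.6}
    - {"tx": 0,"ty": 0,"tz": -7.8,"twist": 0,"gripper": 0.6}
    - {"tx": 0,"ty": 0,"tz": -7.8,"twist": 0,"gripper": -0.3}

```text
clock: 9.05
position: [478.4, 13.1, 15.8]
tcp_rot: [-0.0, 0.994, -0.111, 0.001]
wrist_force: [0.9, 0.3, -0.3]
gripper_width: 0.732
```

Emit:
carry_out:
  increments:
    - {"tx": 0,"ty": 0,"tz": 0,"twist": 0,"gripper": -0.3}
    - {"tx": 0,"ty": 0,"tz": 0,"twist": 0,"gripper": -0.3}
    - {"tx": 0,"ty": 0,"tz": 0,"twist": 0,"gripper": -0.3}
    - {"tx": 0,"ty": 0,"tz": 0,"twist": 0,"gripper": -0.3}

```text
clock: 9.55
position: [478.1, 13.3, 15.6]
tcp_rot: [0.0, 0.994, -0.111, 0.001]
wrist_force: [-1.1, -1.2, 7.1]
gripper_width: 0.581
```

Emit:
carry_out:
  increments:
    - {"tx": 0,"ty": 0,"tz": 3,"twist": 0,"gripper": -0.3}
    - {"tx": 0,"ty": 0,"tz": 8,"twist": 0,"gripper": -0.3}
    - {"tx": 0,"ty": -3,"tz": 12,"twist": 0,"gripper": -0.3}
    - {"tx": -1,"ty": -8,"tz": 12,"twist": 0,"gripper": -0.3}
    - {"tx": -2,"ty": -13,"tz": 12,"twist": 0,"gripper": -0.3}

```text
clock: 10.18
position: [457.5, -117.9, 135.7]
tcp_rot: [0.0, 0.994, -0.11, 0.001]
wrist_force: [1.0, -0.2, -1.6]
gripper_width: 0.585
```

Emit:
carry_out:
  increments:
    - {"tx": -2,"ty": -5,"tz": 0,"twist": 4,"gripper": -0.3}
    - {"tx": 0,"ty": -10,"tz": 0,"twist": 8,"gripper": -0.3}
    - {"tx": 3,"ty": -15,"tz": 0,"twist": 12.7,"gripper": -0.3}
    - {"tx": 6,"ty": -20,"tz": 0,"twist": 12.7,"gripper": -0.3}
    - {"tx": 6.7,"ty": -22.8,"tz": 0,"twist": 12.7,"gripper": -0.3}

```text
clock: 10.8
position: [525.4, -347.5, 134.5]
tcp_rot: [0.0, 1.0, -0.001, 0.0]
wrist_force: [-0.7, 0.7, -0.3]
gripper_width: 0.592
```

Emit:
carry_out:
  increments:
    - {"tx": 0,"ty": 0,"tz": 0,"twist": 0,"gripper": -0.3}
    - {"tx": 0,"ty": 0,"tz": -5,"twist": 0,"gripper": -0.3}
    - {"tx": 0,"ty": 0,"tz": -9,"twist": 0,"gripper": -0.3}
    - {"tx": 0,"ty": 0,"tz": -11,"twist": 0,"gripper": -0.3}
    - {"tx": 0,"ty": 0,"tz": -11.6,"twist": 0,"gripper": -0.3}

```text
clock: 11.42
position: [524.2, -343.7, 18.2]
tcp_rot: [-0.0, 1.0, 0.0, -0.0]
wrist_force: [-0.1, 0.0, -0.6]
gripper_width: 0.587
```

Emit:
carry_out:
  increments:
    - {"tx": 0,"ty": 0,"tz": -0.2,"twist": 0,"gripper": -0.3}
    - {"tx": 0,"ty": 0,"tz": -0.2,"twist": 0,"gripper": -0.3}
    - {"tx": 0,"ty": 0,"tz": -0.2,"twist": 0,"gripper": 0.5}
    - {"tx": 0,"ty": 0,"tz": -0.2,"twist": 0,"gripper": 0.5}
    - {"tx": 0,"ty": 0,"tz": -0.2,"twist": 0,"gripper": 0.5}

```text
clock: 12.05
position: [524.7, -344.8, 17.1]
tcp_rot: [0.0, 1.0, 0.0, 0.0]
wrist_force: [0.2, 0.2, 0.7]
gripper_width: 0.747
```

Emit:
carry_out:
  increments:
    - {"tx": 0,"ty": 0,"tz": 3,"twist": 0,"gripper": 0.5}
    - {"tx": 0,"ty": 0,"tz": 8,"twist": 0,"gripper": 0.5}
    - {"tx": 0,"ty": 2,"tz": 13,"twist": -10,"gripper": 0.5}
    - {"tx": 0,"ty": 5,"tz": 18,"twist": -20,"gripper": 0.5}
    - {"tx": -1,"ty": 10,"tz": 20,"twist": -30,"gripper": 0.5}

```text
clock: 12.68
position: [516.1, -245.0, 220.0]
tcp_rot: [0.0, 0.965, -0.263, 0.003]
wrist_force: [1.1, 1.0, -0.2]
gripper_width: 0.749
```

Emit:
carry_out:
  increments:
    - {"tx": -1,"ty": 4,"tz": 0,"twist": -10,"gripper": 0.5}
    - {"tx": -2,"ty": 8,"tz": 0,"twist": -20,"gripper": 0.5}
    - {"tx": -3,"ty": 12,"tz": 0,"twist": -30,"gripper": 0.5}
    - {"tx": -4,"ty": 16,"tz": 0,"twist": -40,"gripper": 0.5}
    - {"tx": -4,"ty": 21,"tz": 0,"twist": -50,"gripper": 0.5}

```text
clock: 13.3
position: [473.8, -34.5, 217.0]
tcp_rot: [0.0, 0.764, -0.645, 0.0]
wrist_force: [0.1, -0.4, -0.4]
gripper_width: 0.749
```

Emit:
carry_out:
  increments:
    - {"tx": 0,"ty": 0,"tz": 0,"twist": -10,"gripper": 0.3}
    - {"tx": 0,"ty": 0,"tz": 0,"twist": -12,"gripper": 0.3}
    - {"tx": 0,"ty": 0,"tz": 0,"twist": -12,"gripper": 0.3}
    - {"tx": 0,"ty": 0,"tz": 0,"twist": -12,"gripper": 0.3}
    - {"tx": 0,"ty": 0,"tz": 0,"twist": -12,"gripper": 0.3}

```text
clock: 13.92
position: [474.5, -35.5, 216.7]
tcp_rot: [-0.0, -0.695, 0.719, 0.0]
wrist_force: [-0.7, 0.4, -0.3]
gripper_width: 0.651
```

```bash
python3 look.py w4 spacer_c spacer_top_c magazine
python3 - <<'E'
from h import *
f=grab_frame("top"); cv2.imwrite("pics/t1.png",f["color"])
for n,z in(("jar_c",50),("bin_c",40)):
    for d in look_for("top",n)[:2]: print(n,np.round(d["point"]),round(d["confidence"],2),at(f,d["point"],z))
a=f["color"][130:230,380:540]; b=cv2.imread("pics/w4.png")
cv2.imwrite("pics/c4.png",np.vstack([cv2.resize(a,(480,300),interpolation=2),cv2.resize(b[:240],(480,180))]))
E
```

```text
[474.5 -35.5 216.7] [-1.000e-04 -6.953e-01  7.187e-01  0.000e+00] [ 0.198  0.223 -0.28   1.919  0.072  1.009 -1.718] 13.975
spacer_c [ 77. 317.] 0.78 [561.2 -33.5  32. ]
magazine [ 54. 319.] 0.69 [578.2 -36.5  62. ]
jar_c [168. 494.] 0.5 [ 547.3 -365.6   50. ]
bin_c [176. 488.] 0.83 [ 529.1 -351.1   40. ]
```

View pics/c4.png

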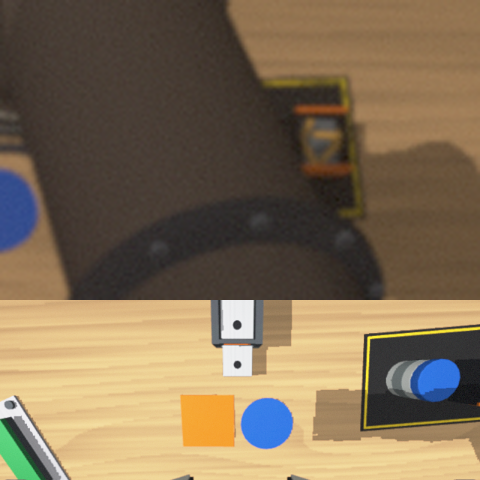

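Both stand on the mat: the bin at top-camera px ~(488,176), the jar upright in the wrist view. The markers are now bare, so I'll refine markers and plate end from this picture.

```bash
cat > seg.py <<'E'
from h import *
def seg(f,nm,lo,hi,z,rows=(0,235),cols=(0,640),n=1):
    hsv=cv2.cvtColor(f["color"],cv2.COLOR_BGR2HSV)
    m=cv2.inRange(hsv,np.array(lo),np.array(hi)); k=np.zeros_like(m); k[rows[0]:rows[1],cols[0]:cols[1]]=m[rows[0]:rows[1],cols[0]:cols[1]]
    cs,_=cv2.findContours(k,cv2.RETR_EXTERNAL,cv2.CHAIN_APPROX_NONE)
    for c in sorted(cs,key=cv2.contourArea)[::-1][:n]:
        P=np.array([at(f,(p[0][1],p[0][0]),z)[:2] for p in c],np.float32)
        (cx,cy),(w,h),a=cv2.minAreaRect(P)
        print(nm,"px",np.round(c.reshape(-1,2).mean(0)),"rect",np.round([cx,cy,w,h,a],1),"box",P.min(0),P.max(0))
E
python3 - <<'E'
from seg import *
f=np.load("pics/w4.npy",allow_pickle=True).item(); print(f["eye"])
seg(f,"blue",(100,150,60),(130,255,255),2,cols=(300,420))
seg(f,"orange",(5,180,120),(20,255,255),2,cols=(220,320))
seg(f,"stub",(0,0,170),(180,40,255),32,cols=(285,345),rows=(61,120))
seg(f,"upper",(0,0,170),(180,40,255),56,cols=(285,345),rows=(0,60))
E
```

```text
[548.59969518 -35.98779423 374.02588323]
blue px [355. 164.] rect [472.4 -71.2  71.3  71.3  88.2] box [ 436.5 -106.8] [508.1 -35.4]
orange px [277. 160.] rect [479.   12.1  72.9  72.   88. ] box [441.8 -25.4] [516.1  49.2]
stub px [316.  81.] rect [557.6 -32.8  36.3  35.1  88.1] box [539.6 -51.3] [575.7 -14.4]
upper px [316.  25.] rect [600.3 -34.5  35.   38.4  88. ] box [580.5 -52.1] [620.  -16.4]
```

Emit:
carry_out:
  increments:
    - {"tx": 4,"ty": 0.2,"tz": -4,"twist": 0,"gripper": 0.3}
    - {"tx": 8.05,"ty": 0.2,"tz": -9,"twist": 0,"gripper": 0.3}
    - {"tx": 8.05,"ty": 0.2,"tz": -13,"twist": 0,"gripper": 0.3}
    - {"tx": 8.05,"ty": 0.2,"tz": -16,"twist": 0,"gripper": 0.3}
    - {"tx": 8.05,"ty": 0.2,"tz": -16,"twist": 0,"gripper": 0.3}

```text
clock: 14.9
position: [553.2, -33.0, 54.7]
tcp_rot: [-0.002, -0.695, 0.719, 0.002]
wrist_force: [-0.5, 0.5, 0.4]
gripper_width: 0.652
```

```bash
python3 look.py w5
python3 - <<'E'
import cv2
cv2.imwrite("pics/c5.png",cv2.imread("pics/w5.png")[60:400,120:520])
E
```

```text
[554.5 -33.   56.4] [-7.000e-04 -6.953e-01  7.187e-01  7.000e-04] [ 0.133  0.538 -0.234  1.905  0.181  0.72  -1.81 ] 14.95
```

View pics/c5.png

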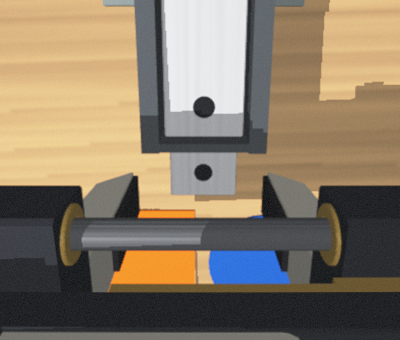

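The plate end at crop (203,175) is centred between the fingers. I'll go down and grip.

Emit:
carry_out:
  increments:
    - {"tx": 0.05,"ty": 0,"tz": -2.5,"twist": 0,"gripper": 0.3}
    - {"tx": 0.05,"ty": 0,"tz": -4.2,"twist": 0,"gripper": 0.3}
    - {"tx": 0.05,"ty": 0,"tz": -4.7,"twist": 0,"gripper": 0.3}
    - {"tx": 0.05,"ty": 0,"tz": -4.7,"twist": 0,"gripper": 0.3}
    - {"tx": 0.05,"ty": 0,"tz": -4.7,"twist": 0,"gripper": -0.8}

```text
clock: 15.58
position: [556.1, -33.1, 10.5]
tcp_rot: [0.0, -0.695, 0.719, -0.0]
wrist_force: [-0.3, -0.9, 0.2]
gripper_width: 0.58
```

Emit:
carry_out:
  increments:
    - {"tx": 0,"ty": 0,"tz": 0,"twist": 0,"gripper": -0.8}
    - {"tx": 0,"ty": 0,"tz": 0,"twist": 0,"gripper": -0.8}
    - {"tx": 0,"ty": 0,"tz": 0,"twist": 0,"gripper": -0.8}
    - {"tx": 0,"ty": 0,"tz": 0,"twist": 0,"gripper": -0.8}
    - {"tx": 0,"ty": 0,"tz": 0,"twist": 0,"gripper": -0.8}

```text
clock: 16.2
position: [555.7, -33.2, 10.1]
tcp_rot: [0.0, -0.695, 0.719, -0.0]
wrist_force: [-2.2, -0.2, 5.7]
gripper_width: 0.386
```

Emit:
carry_out:
  increments:
    - {"tx": -1,"ty": 0.03,"tz": 0,"twist": 0,"gripper": -0.8}
    - {"tx": -2,"ty": 0.07,"tz": 0,"twist": 0,"gripper": -0.8}
    - {"tx": -3,"ty": 0.11,"tz": 0,"twist": 0,"gripper": -0.8}
    - {"tx": -4,"ty": 0.14,"tz": 0,"twist": 0,"gripper": -0.8}
    - {"tx": -5,"ty": 0.18,"tz": 0,"twist": 0,"gripper": -0.8}

```text
clock: 16.82
position: [504.1, -31.2, 9.6]
tcp_rot: [-0.0, -0.695, 0.719, 0.0]
wrist_force: [1.3, -0.0, -0.4]
gripper_width: 0.39
```

Emit:
carry_out:
  increments:
    - {"tx": -1,"ty": 0.03,"tz": 0,"twist": 0,"gripper": -0.8}
    - {"tx": -2,"ty": 0.07,"tz": 0,"twist": 0,"gripper": -0.8}
    - {"tx": -3,"ty": 0.11,"tz": 0,"twist": 0,"gripper": -0.8}
    - {"tx": -4,"ty": 0.14,"tz": 0,"twist": 0,"gripper": -0.8}
    - {"tx": -4.5,"ty": 0.16,"tz": 0,"twist": 0,"gripper": -0.8}

```text
clock: 17.45
position: [459.5, -29.7, 9.6]
tcp_rot: [-0.0, -0.695, 0.719, 0.0]
wrist_force: [-0.6, 0.1, -1.2]
gripper_width: 0.386
```

```bash
python3 look.py w6
python3 - <<'E'
import cv2
cv2.imwrite("pics/c6.png",cv2.imread("pics/w6.png")[0:360,120:520])
E
```

```text
[459.1 -29.7   9.6] [-5.000e-04 -6.953e-01  7.187e-01  3.000e-04] [ 0.113  0.507 -0.214  2.166  0.221  0.489 -1.875] 17.5
```

View pics/c6.png

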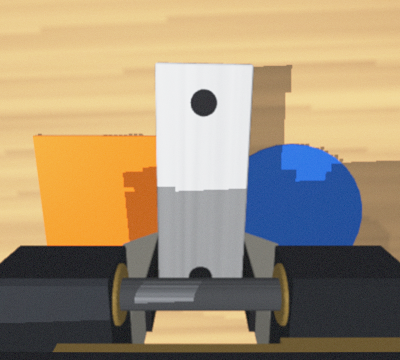

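The plate is fully out and square in the grip, tail at crop (204,64). I'll carry it beside the jig and look at the rest from close.

Emit:
carry_out:
  increments:
    - {"tx": 0,"ty": 0,"tz": 2,"twist": 0,"gripper": -0.8}
    - {"tx": 0,"ty": 0,"tz": 6,"twist": 0,"gripper": -0.8}
    - {"tx": 0,"ty": 2,"tz": 10,"twist": 0,"gripper": -0.8}
    - {"tx": -0.5,"ty": 6,"tz": 13,"twist": 6,"gripper": -0.8}
    - {"tx": -1,"ty": 11,"tz": 14,"twist": 12,"gripper": -0.8}

```text
clock: 18.12
position: [451.7, 81.0, 151.8]
tcp_rot: [-0.001, 0.767, -0.642, 0.001]
wrist_force: [0.7, 0.8, -2.7]
gripper_width: 0.393
```

Emit:
carry_out:
  increments:
    - {"tx": -0.7,"ty": 5,"tz": 0,"twist": 6,"gripper": -0.8}
    - {"tx": -1.3,"ty": 10,"tz": 0,"twist": 11,"gripper": -0.8}
    - {"tx": -1.3,"ty": 12,"tz": 0,"twist": 11,"gripper": -0.8}
    - {"tx": -1.3,"ty": 12,"tz": 0,"twist": 11,"gripper": -0.8}
    - {"tx": -1.3,"ty": 12,"tz": 0,"twist": 11,"gripper": -0.8}

```text
clock: 18.75
position: [437.6, 199.2, 149.5]
tcp_rot: [0.0, 0.824, -0.566, 0.0]
wrist_force: [0.7, 0.2, -1.4]
gripper_width: 0.39
```

```bash
python3 look.py w7 jig_rest spacer_c
python3 - <<'E'
from seg import *
f=np.load("pics/w7.npy",allow_pickle=True).item(); print(f["eye"])
seg(f,"green",(50,100,50),(75,255,255),24,rows=(0,400),n=2)
# plate edges relative
z=state()["position"][2]+22.4
seg(f,"plate",(0,0,140),(180,30,255),z,rows=(0,270),cols=(240,400),n=1)
f=np.load("pics/w6.npy",allow_pickle=True).item(); print("tail w6",at(f,(64,324),32))
seg(f,"plate",(0,0,140),(180,30,255),32,rows=(0,270),cols=(240,400),n=1)
E
```

```text
[437.7 198.9 149.5] [ 5.000e-04  8.241e-01 -5.664e-01  1.000e-04] [-0.176  0.332 -0.452  1.984  0.189  0.867 -1.934] 18.8
jig_rest [132. 232.] 0.62 [453.  282.2  24. ]
spacer_c [164. 321.] 0.7 [455.5 208.   32. ]
[506.72452463 228.46936092 306.82556469]
green px [227. 141.] rect [442.3 282.4 102.5  31.5  21. ] box [389.1 251.1] [494.8 315.2]
plate px [296. 151.] rect [477.7 224.5  86.7  50.3  20.1] box [433.8 186.6] [521.9 260. ]
tail w6 [543.  -31.9  32. ]
plate px [322. 164.] rect [502.5 -29.9  35.3  81.7  87.3] box [461.3 -49.4] [543.9 -10.5]
```

View pics/w7.png

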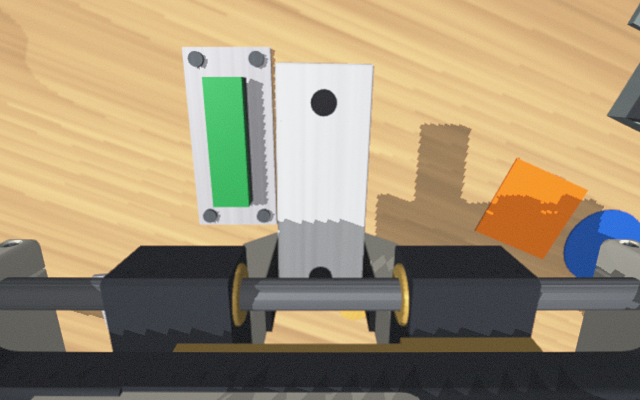

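Run:
```python
from seg import *
f=np.load("pics/w7.npy",allow_pickle=True).item()
print(f["color"][140,195:285,1][::3])
for v in(120,150): seg(f,"green",(50,100,v),(75,255,255),24,rows=(0,230),cols=(190,260))
s=grab_frame("side")
for v in(50,90,120): seg(s,"sidegreen",(50,100,v),(75,255,255),24,rows=(240,285),cols=(240,310))
```

```text
[221 222 220 218 205 192 195 191 190 191 188 191 192 190 189 191 190  71
  81 140 137 139 138 140 214 218 166 203 235 237]
green px [226. 141.] rect [442.  283.1 102.5  30.   21. ] box [389.1 251.4] [494.8 315.2]
green px [226. 141.] rect [441.9 283.3 102.5  29.6  21. ] box [389.1 251.4] [494.8 315.2]
sidegreen px [278. 262.] rect [441.4 283.6 102.4  33.8  21.3] box [389.6 252.3] [494.4 313.6]
sidegreen px [278. 262.] rect [441.4 283.6 102.4  33.8  21.3] box [389.6 252.3] [494.4 313.6]
sidegreen px [277. 262.] rect [442.7 282.4 100.9  30.9  20.8] box [392.8 252.3] [494.4 312.2]
```

Emit:
carry_out:
  increments:
    - {"tx": -1.35,"ty": 3.5,"tz": 0,"twist": 0,"gripper": -0.8}
    - {"tx": -2.7,"ty": 7.1,"tz": -2,"twist": 0,"gripper": -0.8}
    - {"tx": -2.7,"ty": 7.1,"tz": -6,"twist": 0,"gripper": -0.8}
    - {"tx": -2.7,"ty": 7.1,"tz": -10,"twist": 0,"gripper": -0.8}
    - {"tx": -2.7,"ty": 7.1,"tz": -10.5,"twist": 0,"gripper": -0.8}

```text
clock: 19.58
position: [409.2, 269.7, 42.8]
tcp_rot: [0.002, 0.824, -0.566, -0.001]
wrist_force: [0.0, -0.1, -0.3]
gripper_width: 0.384
```

Emit:
carry_out:
  increments:
    - {"tx": 0,"ty": 0,"tz": -1,"twist": 0,"gripper": -0.8}
    - {"tx": 0,"ty": 0,"tz": -2,"twist": 0,"gripper": -0.8}
    - {"tx": 0,"ty": 0,"tz": -2,"twist": 0,"gripper": -0.8}

```text
clock: 19.95
position: [410.6, 271.2, 24.8]
tcp_rot: [0.0, 0.825, -0.566, 0.0]
wrist_force: [-0.4, -0.1, -1.8]
gripper_width: 0.39
```

```bash
python3 look.py w8
python3 - <<'E'
import cv2
cv2.imwrite("pics/c8.png",cv2.resize(cv2.imread("pics/w8.png")[0:330,200:440],None,fx=1.8,fy=1.8))
E
```

```text
[410.7 271.4  25.1] [-2.000e-04  8.246e-01 -5.658e-01  1.000e-04] [-0.4    0.534 -0.388  2.071  0.349  0.598 -2.234] 20.0
```

View pics/c8.png

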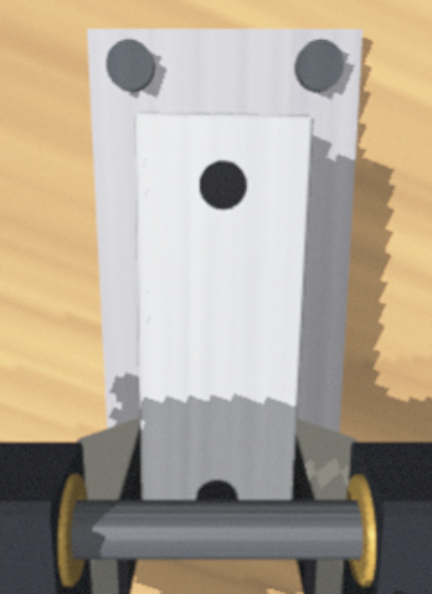

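Emit:
carry_out:
  increments:
    - {"tx": 0.04,"ty": -0.11,"tz": -0.3,"twist": 0,"gripper": -0.8}
    - {"tx": 0.04,"ty": -0.11,"tz": -0.7,"twist": 0,"gripper": -0.8}
    - {"tx": 0.04,"ty": -0.11,"tz": -1.05,"twist": 0,"gripper": -0.8}
    - {"tx": 0.04,"ty": -0.11,"tz": -1.05,"twist": 0,"gripper": -0.8}

```text
clock: 20.5
position: [410.9, 270.2, 14.1]
tcp_rot: [0.0, 0.825, -0.566, 0.0]
wrist_force: [-0.4, -0.1, -0.2]
gripper_width: 0.39
```

Run:
```python
from h import *
s=state(); print(s["position"],s["wrist_force"])
f=np.load("pics/w8.npy",allow_pickle=True).item()
for x,y,z in((224,29,4),(223,115,47.5)): print(at(f,(y/1.8,200+x/1.8),z))
```

```text
[410.92197535 270.23228308  14.11268262] [-0.43232914 -0.0763898  -0.22380548]
[511.3 310.3   4. ]
[489.  302.5  47.5]
```

Emit:
carry_out:
  increments:
    - {"tx": 0,"ty": 0,"tz": -0.05,"twist": 0,"gripper": -0.8}
    - {"tx": 0,"ty": 0,"tz": -0.05,"twist": 0,"gripper": 0.2}
    - {"tx": 0,"ty": 0,"tz": -0.05,"twist": 0,"gripper": 0.2}
    - {"tx": 0,"ty": 0,"tz": -0.05,"twist": 0,"gripper": 0.2}
    - {"tx": 0,"ty": 0,"tz": -0.05,"twist": 0,"gripper": 0.2}

```text
clock: 21.12
position: [410.9, 270.2, 13.7]
tcp_rot: [0.0, 0.825, -0.566, -0.0]
wrist_force: [0.4, 0.0, -0.3]
gripper_width: 0.596
```

Emit:
carry_out:
  increments:
    - {"tx": 0,"ty": 0,"tz": 0,"twist": 0,"gripper": 0.2}
    - {"tx": 0,"ty": 0,"tz": 1.5,"twist": 0,"gripper": 0.2}
    - {"tx": 0,"ty": 0,"tz": 5,"twist": 0,"gripper": 0.2}
    - {"tx": 0,"ty": 0,"tz": 10,"twist": 0,"gripper": 0.2}
    - {"tx": -2,"ty": -5,"tz": 15,"twist": 0,"gripper": 0.2}

```text
clock: 21.75
position: [394.8, 230.4, 159.3]
tcp_rot: [-0.002, 0.826, -0.564, 0.0]
wrist_force: [1.3, -2.3, 0.6]
gripper_width: 0.596
```

```bash
python3 look.py w9
python3 - <<'E'
from seg import *
f=np.load("pics/w9.npy",allow_pickle=True).item()
seg(f,"plate",(0,0,200),(180,30,255),36,rows=(0,235),cols=(200,440))
t=grab_frame("top"); 
seg(t,"top plates now",(0,0,120),(180,60,255),44,rows=(90,175),cols=(345,390),n=2)
cv2.imwrite("pics/c9.png",np.hstack([cv2.resize(f["color"][:270,160:430],(400,400)),cv2.resize(t["color"][95:195,320:420],(400,400),interpolation=2)]))
E
```

```text
[393.3 224.  162.6] [-0.0009  0.8245 -0.5659  0.0019] [-0.223  0.274 -0.499  2.03   0.174  0.874 -2.021] 21.8
plate px [282. 112.] rect [443.8 281.  133.9  62.1  21. ] box [371.1 232.2] [517.4 333.8]
top plates now px [366. 134.] rect [635.1 -39.5  28.4  93.   89. ] box [588.6 -54.4] [681.4 -25.6]
top plates now px [347. 130.] rect [647.7   7.9  11.   10.3   0. ] box [642.2   2.8] [653.2  13.1]
```

View pics/c9.png

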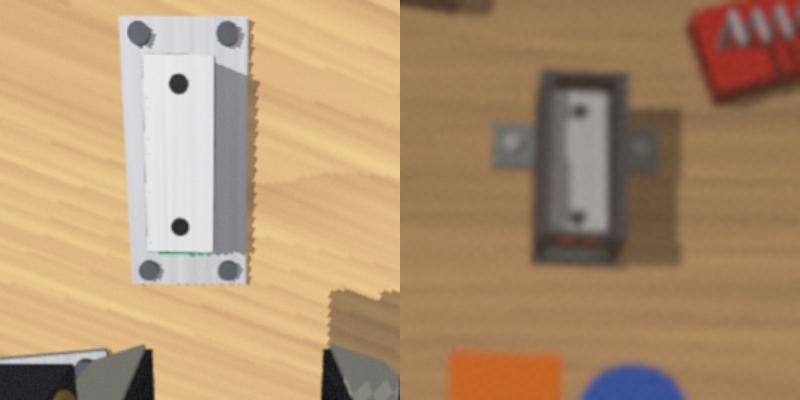

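The plate lies flat on the green rest, with only a sliver of green at its near end. The other two plates have dropped level in the magazine. Now to fetch the jar.

Emit:
carry_out:
  increments:
    - {"tx": 1,"ty": -5,"tz": 0,"twist": 10,"gripper": 0.5}
    - {"tx": 2,"ty": -10,"tz": 0,"twist": 20,"gripper": 0.5}
    - {"tx": 3,"ty": -15,"tz": 0,"twist": 30,"gripper": 0.5}
    - {"tx": 5,"ty": -20,"tz": 0,"twist": 40,"gripper": 0.5}
    - {"tx": 7,"ty": -25,"tz": 0,"twist": 50,"gripper": 0.5}

```text
clock: 22.48
position: [462.8, -18.2, 157.0]
tcp_rot: [-0.0, 0.984, -0.178, 0.0]
wrist_force: [0.9, 0.8, 0.3]
gripper_width: 0.749
```

Emit:
carry_out:
  increments:
    - {"tx": 2,"ty": -5,"tz": 0,"twist": 10,"gripper": 0.5}
    - {"tx": 4,"ty": -10,"tz": 0,"twist": 19,"gripper": 0.5}
    - {"tx": 6,"ty": -15,"tz": 0,"twist": 19,"gripper": 0.5}
    - {"tx": 6.9,"ty": -20,"tz": 0,"twist": 19,"gripper": 0.5}
    - {"tx": 6.9,"ty": -22.5,"tz": 0,"twist": 19,"gripper": 0.5}

```text
clock: 23.1
position: [531.4, -245.4, 156.3]
tcp_rot: [0.0, 1.0, -0.018, 0.0]
wrist_force: [-0.2, 0.1, -0.4]
gripper_width: 0.747
```

Emit:
carry_out:
  increments:
    - {"tx": 0,"ty": 0,"tz": 0,"twist": 0,"gripper": 0.5}
    - {"tx": 0,"ty": 0,"tz": 0,"twist": 0,"gripper": 0.5}

```text
clock: 23.35
position: [531.4, -240.6, 156.5]
tcp_rot: [-0.0, 1.0, -0.016, 0.0]
wrist_force: [-0.4, 0.5, 0.2]
gripper_width: 0.752
```

```bash
python3 look.py w10 jar_c
python3 - <<'E'
from seg import *
f=np.load("pics/w10.npy",allow_pickle=True).item(); print(f["eye"])
seg(f,"lid",(100,150,60),(130,255,255),73,rows=(60,235))
E
```

```text
[ 531.5 -240.3  156.6] [-4.000e-04  9.999e-01 -1.570e-02  1.000e-04] [ 0.701  0.491 -0.52   1.731  0.282  0.995  0.045] 23.4
jar_c [215. 319.] 0.69 [ 528.2 -260.9   37. ]
[ 532.41551862 -163.21541096  313.93188416]
lid px [319. 216.] rect [ 529.1 -245.8   34.    46.2   88.1] box [ 505.8 -263.5] [ 551.9 -228.7]
```

View pics/w10.png

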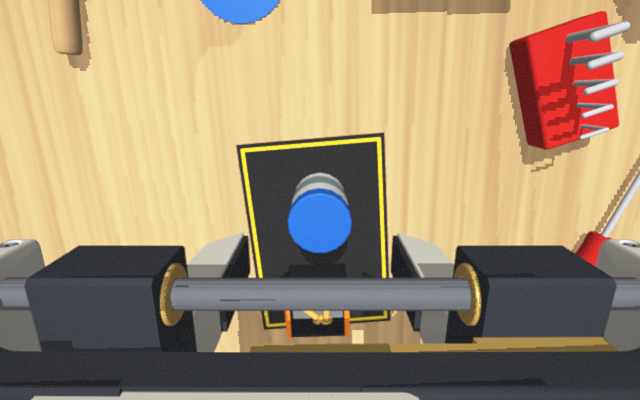

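Emit:
carry_out:
  increments:
    - {"tx": -0.1,"ty": -1.4,"tz": 0,"twist": 1.8,"gripper": 0.5}
    - {"tx": -0.1,"ty": -1.4,"tz": -4,"twist": 1.8,"gripper": 0.5}
    - {"tx": -0.1,"ty": -1.4,"tz": -8,"twist": 1.8,"gripper": 0.5}
    - {"tx": -0.1,"ty": -1.4,"tz": -12,"twist": 1.8,"gripper": 0.5}
    - {"tx": -0.1,"ty": -1.4,"tz": -13.4,"twist": 1.8,"gripper": 0.5}

```text
clock: 24.08
position: [529.2, -254.5, 20.5]
tcp_rot: [-0.001, 1.0, -0.0, -0.001]
wrist_force: [-0.3, -0.0, 0.5]
gripper_width: 0.75
```

Emit:
carry_out:
  increments:
    - {"tx": 0,"ty": 0,"tz": 0,"twist": 0,"gripper": 0.5}
    - {"tx": 0,"ty": 0,"tz": 0,"twist": 0,"gripper": -0.5}
    - {"tx": 0,"ty": 0,"tz": 0,"twist": 0,"gripper": -0.5}
    - {"tx": 0,"ty": 0,"tz": 0,"twist": 0,"gripper": -0.5}
    - {"tx": 0,"ty": 0,"tz": 0,"twist": 0,"gripper": -0.5}

```text
clock: 24.7
position: [530.8, -256.4, 23.3]
tcp_rot: [0.0, 1.0, -0.001, 0.001]
wrist_force: [-1.0, -0.3, 6.6]
gripper_width: 0.502
```

Emit:
carry_out:
  increments:
    - {"tx": 0,"ty": 0,"tz": 2.5,"twist": 0,"gripper": -0.5}
    - {"tx": 0,"ty": 0,"tz": 6,"twist": 0,"gripper": -0.5}
    - {"tx": -1,"ty": 4,"tz": 7,"twist": 0,"gripper": -0.5}
    - {"tx": -2.8,"ty": 9,"tz": 7,"twist": 0,"gripper": -0.5}
    - {"tx": -4.5,"ty": 14,"tz": 7,"twist": 0,"gripper": -0.5}

```text
clock: 25.32
position: [484.7, -114.9, 92.6]
tcp_rot: [0.0, 1.0, -0.001, 0.0]
wrist_force: [0.7, 0.8, -1.0]
gripper_width: 0.504
```

Emit:
carry_out:
  increments:
    - {"tx": -1.35,"ty": 4.4,"tz": 0,"twist": 0,"gripper": -0.5}
    - {"tx": -1.35,"ty": 4.4,"tz": 0,"twist": 0,"gripper": -0.5}
    - {"tx": -1.35,"ty": 4.4,"tz": -2,"twist": 0,"gripper": -0.5}
    - {"tx": -1.35,"ty": 4.4,"tz": -4,"twist": 0,"gripper": -0.5}
    - {"tx": -1.35,"ty": 4.4,"tz": -5.5,"twist": 0,"gripper": -0.5}

```text
clock: 25.95
position: [471.8, -73.1, 36.5]
tcp_rot: [0.0, 1.0, -0.002, -0.0]
wrist_force: [-0.1, -0.5, -2.2]
gripper_width: 0.497
```

Emit:
carry_out:
  increments:
    - {"tx": 0,"ty": 0,"tz": -0.7,"twist": 0,"gripper": -0.5}
    - {"tx": 0,"ty": 0,"tz": -1.3,"twist": 0,"gripper": -0.5}
    - {"tx": 0,"ty": 0,"tz": -1.5,"twist": 0,"gripper": -0.5}
    - {"tx": 0,"ty": 0,"tz": -1.5,"twist": 0,"gripper": -0.5}

```text
clock: 26.45
position: [472.0, -72.1, 22.6]
tcp_rot: [0.0, 1.0, -0.001, 0.0]
wrist_force: [0.3, -0.5, -0.6]
gripper_width: 0.5
```

Emit:
carry_out:
  increments:
    - {"tx": 0,"ty": 0,"tz": -0.05,"twist": 0,"gripper": -0.5}
    - {"tx": 0,"ty": 0,"tz": -0.05,"twist": 0,"gripper": 0.6}
    - {"tx": 0,"ty": 0,"tz": -0.05,"twist": 0,"gripper": 0.6}
    - {"tx": 0,"ty": 0,"tz": -0.05,"twist": 0,"gripper": 0.6}
    - {"tx": 0,"ty": 0,"tz": -0.05,"twist": 0,"gripper": 0.6}

```text
clock: 27.08
position: [471.8, -72.1, 21.8]
tcp_rot: [0.0, 1.0, -0.001, 0.0]
wrist_force: [0.7, 0.8, -0.7]
gripper_width: 0.795
```

Emit:
carry_out:
  increments:
    - {"tx": 0,"ty": 0,"tz": 3,"twist": 0,"gripper": 0.6}
    - {"tx": 0,"ty": 0,"tz": 7,"twist": 0,"gripper": 0.6}
    - {"tx": 0,"ty": -3,"tz": 11,"twist": 0,"gripper": 0.6}
    - {"tx": 0.5,"ty": -8,"tz": 12,"twist": 0,"gripper": 0.6}
    - {"tx": 1,"ty": -13,"tz": 12,"twist": 0,"gripper": 0.6}

```text
clock: 27.7
position: [482.6, -203.7, 143.3]
tcp_rot: [0.001, 1.0, -0.001, 0.001]
wrist_force: [0.4, 0.9, -0.3]
gripper_width: 0.8
```

Emit:
carry_out:
  increments:
    - {"tx": 1.5,"ty": -5,"tz": 0,"twist": 0,"gripper": 0.6}
    - {"tx": 3,"ty": -10,"tz": 0,"twist": 0,"gripper": 0.6}
    - {"tx": 4.2,"ty": -14.2,"tz": 0,"twist": 0,"gripper": 0.6}
    - {"tx": 4.2,"ty": -14.2,"tz": 0,"twist": 0,"gripper": 0.6}
    - {"tx": 4.2,"ty": -14.2,"tz": -2,"twist": 0,"gripper": 0.6}

```text
clock: 28.32
position: [524.7, -344.1, 122.5]
tcp_rot: [0.0, 1.0, -0.001, 0.001]
wrist_force: [-0.1, 0.7, -0.2]
gripper_width: 0.8
```

Now down on the bin, from z about 122 to 17.

Emit:
carry_out:
  increments:
    - {"tx": 0,"ty": 0,"tz": -4,"twist": 0,"gripper": 0.6}
    - {"tx": 0,"ty": 0,"tz": -8,"twist": 0,"gripper": 0.6}
    - {"tx": 0,"ty": 0,"tz": -10,"twist": 0,"gripper": 0.6}
    - {"tx": 0,"ty": 0,"tz": -10.4,"twist": 0,"gripper": 0.6}
    - {"tx": 0,"ty": 0,"tz": -10.4,"twist": 0,"gripper": 0.6}

```text
clock: 28.95
position: [524.5, -344.1, 18.8]
tcp_rot: [0.0, 1.0, -0.001, 0.001]
wrist_force: [-0.2, 0.1, 0.6]
gripper_width: 0.799
```

Emit:
carry_out:
  increments:
    - {"tx": 0,"ty": 0,"tz": 0,"twist": 0,"gripper": -0.3}
    - {"tx": 0,"ty": 0,"tz": 0,"twist": 0,"gripper": -0.3}
    - {"tx": 0,"ty": 0,"tz": 0,"twist": 0,"gripper": -0.3}
    - {"tx": 0,"ty": 0,"tz": 0,"twist": 0,"gripper": -0.3}
    - {"tx": 0,"ty": 0,"tz": 0,"twist": 0,"gripper": -0.3}

```text
clock: 29.58
position: [524.3, -344.5, 18.7]
tcp_rot: [0.0, 1.0, -0.001, 0.001]
wrist_force: [-0.9, -0.5, 6.3]
gripper_width: 0.585
```

Emit:
carry_out:
  increments:
    - {"tx": 0,"ty": 0,"tz": 3,"twist": 0,"gripper": -0.3}
    - {"tx": 0,"ty": 0,"tz": 8,"twist": 0,"gripper": -0.3}
    - {"tx": 0,"ty": 3,"tz": 12,"twist": 0,"gripper": -0.3}
    - {"tx": -1,"ty": 8,"tz": 12,"twist": 0,"gripper": -0.3}
    - {"tx": -2,"ty": 13,"tz": 12,"twist": 0,"gripper": -0.3}

```text
clock: 30.2
position: [503.5, -212.9, 138.3]
tcp_rot: [0.0, 1.0, -0.001, 0.001]
wrist_force: [-0.1, 0.9, -0.9]
gripper_width: 0.589
```

Emit:
carry_out:
  increments:
    - {"tx": -1,"ty": 5,"tz": 0,"twist": 0,"gripper": -0.3}
    - {"tx": -2,"ty": 10,"tz": 0,"twist": 0,"gripper": -0.3}
    - {"tx": -2.6,"ty": 15,"tz": 0,"twist": 0,"gripper": -0.3}
    - {"tx": -2.6,"ty": 20,"tz": 0,"twist": 0,"gripper": -0.3}
    - {"tx": -2.6,"ty": 22.6,"tz": 0,"twist": 0,"gripper": -0.3}

```text
clock: 30.82
position: [477.4, 14.8, 138.1]
tcp_rot: [-0.0, 1.0, 0.001, 0.0]
wrist_force: [0.9, -0.8, -1.8]
gripper_width: 0.586
```

Emit:
carry_out:
  increments:
    - {"tx": 0,"ty": 0,"tz": 0,"twist": 0,"gripper": -0.3}
    - {"tx": 0,"ty": 0,"tz": -4,"twist": 0,"gripper": -0.3}
    - {"tx": 0,"ty": 0,"tz": -8,"twist": 0,"gripper": -0.3}
    - {"tx": 0,"ty": 0,"tz": -10,"twist": 0,"gripper": -0.3}
    - {"tx": 0,"ty": 0,"tz": -10.5,"twist": 0,"gripper": -0.3}

```text
clock: 31.45
position: [476.8, 10.7, 31.6]
tcp_rot: [0.0, 1.0, -0.002, -0.001]
wrist_force: [-0.1, -0.7, -0.4]
gripper_width: 0.585
```

Emit:
carry_out:
  increments:
    - {"tx": 0.1,"ty": 0,"tz": -0.7,"twist": 0,"gripper": -0.3}
    - {"tx": 0.1,"ty": 0,"tz": -1.3,"twist": 0,"gripper": -0.3}
    - {"tx": 0.1,"ty": 0,"tz": -1.5,"twist": 0,"gripper": -0.3}
    - {"tx": 0.1,"ty": 0,"tz": -1.5,"twist": 0,"gripper": -0.3}

```text
clock: 31.95
position: [478.9, 11.9, 18.0]
tcp_rot: [0.0, 1.0, -0.001, 0.0]
wrist_force: [0.3, 0.1, -1.3]
gripper_width: 0.585
```

Emit:
carry_out:
  increments:
    - {"tx": 0,"ty": 0,"tz": -0.03,"twist": 0,"gripper": -0.3}
    - {"tx": 0,"ty": 0,"tz": -0.03,"twist": 0,"gripper": 0.5}
    - {"tx": 0,"ty": 0,"tz": -0.03,"twist": 0,"gripper": 0.5}
    - {"tx": 0,"ty": 0,"tz": -0.03,"twist": 0,"gripper": 0.5}
    - {"tx": 0,"ty": 0,"tz": -0.03,"twist": 0,"gripper": 0.5}

```text
clock: 32.58
position: [478.8, 11.9, 17.5]
tcp_rot: [0.0, 1.0, -0.001, 0.0]
wrist_force: [-0.9, 0.0, 0.7]
gripper_width: 0.75
```

Emit:
carry_out:
  increments:
    - {"tx": 0,"ty": 0,"tz": 3,"twist": 0,"gripper": 0.5}
    - {"tx": 0,"ty": 0,"tz": 8,"twist": 0,"gripper": 0.5}
    - {"tx": 0,"ty": 0,"tz": 13,"twist": 0,"gripper": 0.5}
    - {"tx": 0,"ty": 0,"tz": 18,"twist": 0,"gripper": 0.5}
    - {"tx": 0,"ty": -5,"tz": 22,"twist": 0,"gripper": 0.5}

```text
clock: 33.2
position: [479.4, -33.8, 239.2]
tcp_rot: [-0.001, 1.0, 0.002, 0.001]
wrist_force: [0.9, -1.3, -0.5]
gripper_width: 0.75
```

Emit:
carry_out:
  increments:
    - {"tx": 0,"ty": -5,"tz": 0,"twist": 0,"gripper": 0.5}
    - {"tx": 0,"ty": -8,"tz": 0,"twist": 0,"gripper": 0.5}
    - {"tx": 0,"ty": -8,"tz": 0,"twist": 0,"gripper": 0.5}
    - {"tx": 0,"ty": -8,"tz": 0,"twist": 0,"gripper": 0.5}

```text
clock: 33.7
position: [478.7, -116.1, 236.5]
tcp_rot: [-0.0, 1.0, -0.001, -0.0]
wrist_force: [-0.0, 0.0, 0.3]
gripper_width: 0.747
```

```bash
python3 look.py w11 bin_c jar_c mark_blue mark_orange
python3 - <<'E'
from seg import *
f=np.load("pics/w11.npy",allow_pickle=True).item(); print(f["eye"])
seg(f,"blue",(100,150,60),(130,255,255),2)
seg(f,"orange",(5,180,120),(20,255,255),2)
s=grab_frame("side")
cv2.imwrite("pics/c11.png",np.hstack([cv2.resize(f["color"][:200,220:520],(600,400)),cv2.resize(s["color"][140:300,270:350],(200,400))]))
E
```

```text
[ 478.8 -115.7  236.5] [-3.e-04  1.e+00 -3.e-04 -0.e+00] [ 0.612  0.272 -0.593  1.836  0.17   1.085 -0.044] 33.75
bin_c [ 32. 319.] 0.75 [477.1  14.1  40. ]
jar_c [130. 314.] 0.61 [471.6 -75.3  37. ]
mark_blue [107. 328.] 0.6 [486.2 -54.7   2. ]
mark_orange [ 63. 323.] 0.61 [480.6 -10.    2. ]
[477.40473905 -38.6119161  393.86159669]
blue px [315. 122.] rect [471.9 -71.1  71.6  71.2  25.5] box [ 436.1 -106.5] [507.8 -35.1]
orange px [321.  38.] rect [478.5  12.3  73.1  72.9  87.9] box [440.9 -25.2] [515.7  48.7]
```

View pics/c11.png

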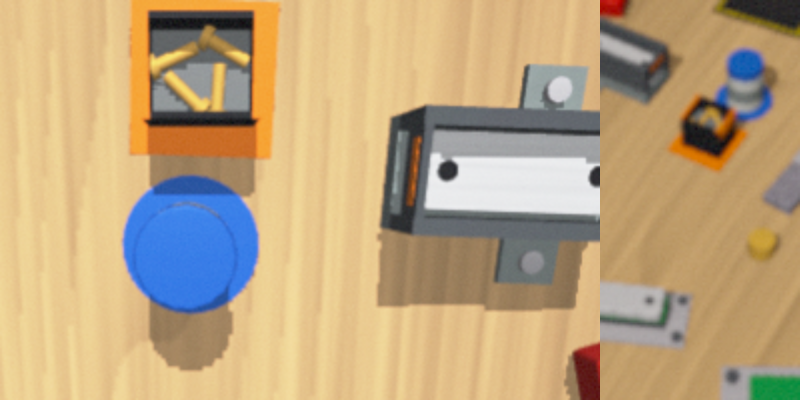

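Both stand upright, centred on their markers: bin at crop (201,68), jar lid at (186,251). The magazine plates lie level. I'll do a numeric check and hand in.

Run:
```python
from h import *
f=np.load("pics/w11.npy",allow_pickle=True).item()
j=at(f,(251/2,220+186/2),72); b=at(f,(67/2,220+201/2),52); print("jar",j,"bin",b)
ok=np.hypot(*(j[:2]-[472,-71.1]))<8 and np.hypot(*(b[:2]-[478.7,12]))<8
print(ok)
if ok: print(finish_job())
```

```text
jar [471.2 -67.8  72. ] bin [478.   10.7  52. ]
True
the job is handed in; nothing more can be done
None
```

The job is finished and handed in at about 34 s of the 128 s allowed; no verdict is reported back.

**What I did:** I parked the jar and bin on the black mat. Then I drew the lowest spacer 95 mm out of the magazine and laid it on the green rest of the smaller steel jig. Last, I put the jar back on blue and the bin back on orange.

**Last checks:**
- **Jar:** upright, about 3 mm from the middle of the blue marker (limit 13 mm).
- **Bin:** upright, about 1.5 mm from the middle of the orange marker (limit 13 mm).
- **Spacer:** flat on the rest in the close view, with only a sliver of green showing at one end. I put it within about 2 mm and 1° of centred. This rests on the picture and the TCP pose, because my colour segmentation ran the plate together with the steel base and gave no number.
- **Other plates:** they dropped and look level in the magazine, judged only from the pictures.

**Doubtful points:**
- The jig centre differed by about 4 mm across the rest between the top camera and the other two; I went with the wrist and side views.
- Setting the jar on the mat showed a brief 41 N at the wrist, well below the 120 N limit.

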